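# Lock the last leg of an extraction-arm stand: find the socket that fits

## Task

The bench stand for an extraction arm still has one leg folded in: swing that leg out until it clicks past its detent and rests at its stop, and only then find which of the three sockets on the tray fits the lock nut above that leg's pivot. The stand has odd nuts, so try the sockets from the smallest up and keep the snug one, not a larger one that rattles; finish with it fully down over the nut and still gripped in the hand, ready for tightening, never letting go. Put any socket that does not fit back upright on the tray or bench, and leave the burner, the ratchet and the pressure gauge where they are.

Things in the scene. Friction and masses are not known exactly. Their poses are not given: they have to be found in the camera images.
- leg (a joint): Angle of the folding leg about its upright pivot (rad): 0 to 0.25 folded beside the stand, 1.60 fully out at the stop; grows counter-clockwise seen from above. Stays where it is left (friction about 0.05 N m). From about 1.2 to 1.4 a spring ball resists (up to 0.5 N m); past about 1.47 it snaps the leg on to the stop and holds it.
- pivot (a point): Point on the folding leg's pivot axis, on top of the washer under its lock nut, 56 mm above the bench; axes as the stand's, z up. Fully out the leg points along -x of this frame; at joint 0 it points 1.60 rad clockwise of that, about along +y. A stud 15 mm thick stands 21 mm above this point, through the nut.
- leg_grip (a point): Point on the folding leg, 100 mm from its pivot axis, mid-height and mid-width of its aluminium bar (28 mm wide, from 16 to 40 mm above the bench, bar to 150 mm from the pivot; then a black foot 32 mm wide to 180 mm).
- stand: Fixed white bench stand: two lobed plates with three legs 120 degrees apart, two fixed ones already out on the +x side, the folding one at -x. Top plate 53 mm above the bench; mounting collar in the middle 84 mm across, top at 80 mm, with a black screw on its +x side. Pivots and nuts 90 mm from the centre. Origin: centre, at bench height.
- nut_a: Fixed hex lock nut of the stand, yellow, 16 mm high, top 2.5 mm chamfered. Of nut_a and nut_b one is 22 and the other 27 mm across flats, which is which is not told; one of them, and it varies which, sits on the folding leg's pivot (at point pivot), the other on a fixed leg's. Origin: centre of underside, on the washer; z up; x points at the middle of a flat (each 60 degrees of yaw is the same).
- nut_b: Fixed hex lock nut of the stand, yellow, 16 mm high, top 2.5 mm chamfered. Of nut_a and nut_b one is 22 and the other 27 mm across flats, which is which is not told; one of them, and it varies which, sits on the folding leg's pivot (at point pivot), the other on a fixed leg's. Origin: centre of underside, on the washer; z up; x points at the middle of a flat (each 60 degrees of yaw is the same).
- nut_c: Fixed hex lock nut of one of the stand's fixed legs, yellow, 32 mm across flats, 16 mm high; never the one on the folding leg's pivot. Origin: centre of underside, z up.
- socket_small: Loose chromed deep socket, 22 mm, upright on a tray post (which post varies), 85 mm long, 0.22 kg. Hex bore below: 23.6 mm across flats, 34 mm deep. Sleeve 42 mm high, 33 mm across; from 50 mm up a round drive end 30 mm across with a blue band: grip it at 68 mm. Origin: centre of underside, z up; x points at the middle of a bore flat (each 60 degrees of yaw is the same).
- socket_medium: Loose chromed deep socket, 27 mm, upright on a tray post (which post varies), 85 mm long, 0.3 kg. Hex bore below: 28.6 mm across flats, 34 mm deep. Sleeve 42 mm high, 39 mm across; from 50 mm up a round drive end 30 mm across with a yellow band: grip it at 68 mm. Origin: centre of underside, z up; x points at the middle of a bore flat (each 60 degrees of yaw is the same).
- socket_large: Loose chromed deep socket, 32 mm, upright on a tray post (which post varies), 85 mm long, 0.4 kg. Hex bore below: 33.6 mm across flats, 34 mm deep. Sleeve 42 mm high, 45 mm across; from 50 mm up a round drive end 30 mm across with a red band: grip it at 68 mm. Origin: centre of underside, z up; x points at the middle of a bore flat (each 60 degrees of yaw is the same).
- tray: Fixed red socket tray, 280 x 92 mm, top 10 mm above the bench, with three black posts (18 mm in diameter, 12 mm high) in a row along its x axis, 85 mm apart, the middle one at its centre. Origin: centre of the underside.
- burner: Loose Bunsen burner, 80 mm base, 140 mm tall. Leave alone. Origin: centre of the base.
- ratchet: Loose ratchet handle lying on the bench, 215 mm long, 28 mm high. Leave alone. Origin: middle, underside; x towards its head.
- gauge: Loose black round pressure gauge lying face up, 72 mm in diameter, 31 mm high. Leave alone. Origin: centre of the underside.

How it is judged:
By the outcome, as a careful person would: the job done as asked, in the order asked, and still so for the second after the job is handed in, while the arm keeps its last pose, push and grip.
It also fails if it takes over 70 s, if anything falls off the work surface, if the arm or the gripper's body presses on something with over 40 N, if the wrist force passes 120 N, or if a joint passes its speed limit or range.

## Robot

A 6-joint arm with a two-finger parallel gripper is mounted at the origin on the work surface. World frame = base frame: x ahead of the robot, y to its left, z up, the work surface at z = 0. Lengths are in m, angles in rad, forces in N, time in s.
With the tool pointing down it reaches from about 0.3 to 0.875 m from the base axis. Payload 6.4 kg.
Tool frame: the origin (TCP) lies midway between the tips of the shut fingers; the grasp point (between the pads) lies 19 mm behind it; z points along the fingers, y is the line along which they close (so a half turn about z gives the same grasp; the last joint's range is limited). The gripper opens to 85 mm and grips with 20 to 120 N. Pads are 22 mm wide; open, the fingers measure 114 mm over their backs; the gripper's body (76 mm by 85 mm) begins 54 mm behind the grasp point. The pads swing forward as they close: fully open they stand 13 mm farther back than shut.
Start: joints at [1.125, 0.181, 1.607, -0, 1.354, -0.206], TCP at [0.137, 0.559, 0.231] pointing down, gripper open.
Joint ranges: [-2.99, 2.99], [-0.89, 2.07], [0.3, 2.58], [-1.14, 4.28], [0, 2.63], [-3.12, 3.12]. Speed limits (rad/s): [2.57, 2.57, 3.01, 3.14, 3.14, 3.14].

## Interface

Orientations are given as a rotation vector (axis times angle).
In Python, from station import ctrl, eoat, planner, telemetry, imaging, ticket gives the robot as it stands. The module is installed in compiled form; this text tells all that it offers. Calls block until the motion is done:
- ctrl.goto(position, orientation): joint-space move of the TCP to a pose.
- ctrl.move_l(position, frame=None, speed=0.15, max_force=None): straight line of the TCP; frame=None keeps the orientation; speed is the mean speed in m/s. With max_force (N) it stops when the force on the tool has changed by that much, and returns True; else False.
- ctrl.movej(angles): joint-space move.
- eoat.gripper_to(opening): finger opening in m; the grip force is fixed at half the most; returns when the fingers have stopped.
- ctrl.pause(seconds).
- planner.inverse_kinematics(position, orientation): joint angles nearest the present ones, or None.
- telemetry.sense(): the state.
- imaging.get_image(name): name is "side" or "top"; returns a dict with "pixels" (384x512x3 uint8, red, green, blue), "depth" (384x512 float32, m along the optical axis (not along the pixel's ray), 0 where there is no reading), "mtx" (3x3 intrinsics, pixels), "k1" (the pictures are not rectified: a ray, as slopes to the right and down, at radius r is drawn at 1 + k1 r^2 times it, then the intrinsics apply), "T" (4x4, takes a point from camera to world coordinates). Camera axes: x right, y down, z forward; pixel columns grow to the right and rows downward; lengths in m; the calibration is good to about 2 mm. A picture is of the moment at which its call begins.
A pose or a line that the arm cannot do raises ctrl.Unreachable and nothing moves.
- ticket.hand_in(): hands the job in; it is judged then, once.
The state is a dict: "clock": time; "joint_positions": joint angles; "qd": joint speeds; "tau": joint torques, N m; "ee_pos": TCP position; "orientation": TCP orientation; "contact_force": force on the tool from outside, world axes, zero at the start; "torque": the same for the moment, N m; "gripper_width": finger opening in m; "grasp_force": force on a finger pad.
Only numpy, scipy, OpenCV 4.12 (cv2) and the standard library are available. Lean on these libraries where they do the work, as an engineer would, in place of code of your own. Each camera call takes 0.05 s, during which the arm holds its last target. There are 200 camera calls.

## Working session

There is one attempt and no reset: what is moved stays moved. The work goes in short steps, each a Python script; the robot and the scene stay as the last script left them, time stands still between calls to the robot, and variables do not carry over. Pictures are saved under pics/ and viewed, at most 10 in all, crops included, and the job is handed in when it is done.

```bash
mkdir -p pics
cat > h.py <<'E'
import numpy as np, cv2
from station import ctrl, eoat, planner, telemetry, imaging, ticket
from scipy.spatial.transform import Rotation as R
def snap(name,tag):
    d=imaging.get_image(name); np.savez(f'pics/{tag}.npz',**{k:np.asarray(v) for k,v in d.items()})
    cv2.imwrite(f'pics/{tag}.png',d['pixels'][:,:,::-1]); return d
def ray(d,u,v):
    m=d['mtx']; k=float(d['k1'])
    p=cv2.undistortPoints(np.array([[[u,v]]],float),m,np.array([k,0,0,0.]))[0,0]
    return np.array([p[0],p[1],1.])
def at_z(d,u,v,z):
    T=d['T']; r=T[:3,:3]@ray(d,u,v); o=T[:3,3]; return o+r*(z-o[2])/r[2]
def cloud(d):
    h,w=d['depth'].shape; uv=np.stack(np.meshgrid(np.arange(w),np.arange(h)),-1).reshape(-1,1,2).astype(float)
    p=cv2.undistortPoints(uv,d['mtx'],np.array([float(d['k1']),0,0,0.]))[:,0]
    z=d['depth'].reshape(-1,1); P=np.c_[p*z,z]
    return (P@d['T'][:3,:3].T+d['T'][:3,3]).reshape(h,w,3)
E
python3 - <<'E'
from h import *
for n in('top','side'):
    d=snap(n,n+'0'); print(n,d['T'].round(3).tolist(),d['mtx'].tolist(),d['k1'])
    cv2.imwrite(f'pics/{n}0b.png',cv2.resize(d['pixels'][:,:,::-1],(800,600),interpolation=cv2.INTER_CUBIC))
s=telemetry.sense();print(s['clock'],s['orientation'],s['ee_pos'],s['gripper_width'])
E
```

```text
top [[0.02, -0.985, 0.171, 0.376], [-1.0, -0.022, -0.012, 0.015], [0.016, -0.171, -0.985, 1.186], [0.0, 0.0, 0.0, 1.0]] [[387.6213026416836, 0.0, 253.20041655784624], [0.0, 387.6213026416836, 192.58297395667796], [0.0, 0.0, 1.0]] 0.02100365248574534
side [[0.908, -0.25, 0.335, 0.107], [-0.418, -0.529, 0.738, -1.008], [-0.007, -0.811, -0.585, 0.876], [0.0, 0.0, 0.0, 1.0]] [[401.18965776579427, 0.0, 249.9602614198554], [0.0, 401.18965776579427, 194.58771533708827], [0.0, 0.0, 1.0]] -0.10352345717772471
0.1 [-3.75659806e-01 -3.11852288e+00  2.40343491e-03] [0.1363193  0.55808866 0.23046119] 0.08581499945417163
```

View pics/top0b.png

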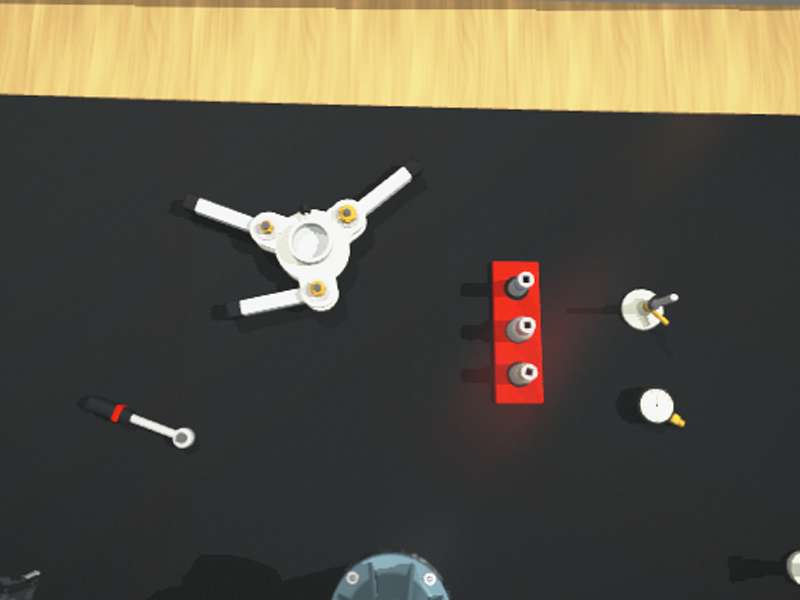

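View pics/side0b.png

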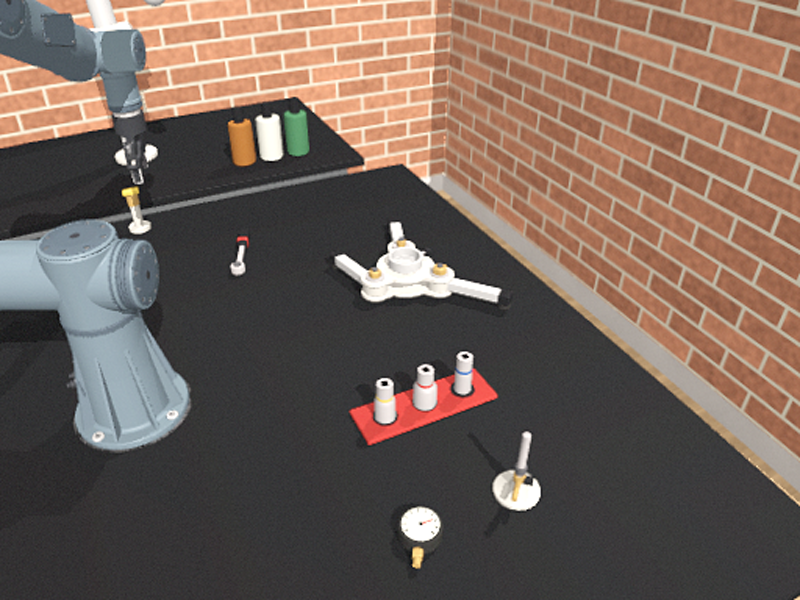

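The top view (800x600) shows the stand centred at about (310,243). The folding leg's pivot is at (317,289) and the leg points left to its foot at (228,309). The tray is at (518,332). From the side view, the sockets run from far to near as blue (small), red (large), yellow (medium).

Run:
```python
from h import *
L=lambda t:{k:v for k,v in np.load(f'pics/{t}.npz').items()}
t=L('top0');s=L('side0')
for n,d in(('top',t),('side',s)):
    P=cloud(d);im=cv2.cvtColor(d['pixels'],cv2.COLOR_RGB2HSV)
    print(n)
    # yellow nuts
    m=((im[...,0]>12)&(im[...,0]<32)&(im[...,1]>110)&(im[...,2]>90)&(P[...,2]>0.045)&(P[...,2]<.1)).astype(np.uint8)
    k,l,st,c=cv2.connectedComponentsWithStats(m)
    for i in range(1,k):
        if st[i,4]>8: print('yel',c[i].round(1),st[i,4],'med',np.median(P[l==i],0).round(4),'atz',at_z(d,*c[i],.070).round(4))
    # tops of sockets
    m=((P[...,2]>.086)&(P[...,2]<.105)&(P[...,0]<0.9)&(P[...,0]>.3)&(P[...,1]<.1)).astype(np.uint8)
    k,l,st,c=cv2.connectedComponentsWithStats(m)
    for i in range(1,k):
        if st[i,4]>8: q=P[l==i];print('top',c[i].round(1),st[i,4],q.mean(0).round(4),(q.min(0)/2+q.max(0)/2).round(4),np.ptp(q,axis=0).round(3))
    # collar
    m=((P[...,2]>.076)&(P[...,2]<.084)&(P[...,1]>.1)&(P[...,0]<.9)&(P[...,0]>.4)); q=P[m]
    if len(q)>30: print('collar',len(q),(q.min(0)/2+q.max(0)/2).round(4),np.ptp(q,axis=0).round(3),cv2.minEnclosingCircle(q[:,:2].astype(np.float32)))
# red tray
d=t;P=cloud(d);im=cv2.cvtColor(d['pixels'],cv2.COLOR_RGB2HSV)
m=(((im[...,0]<6)|(im[...,0]>174))&(im[...,1]>180)&(im[...,2]>130)&(P[...,2]<.02)&(P[...,1]<.0))
print('tray',cv2.minAreaRect(P[m][:,:2].astype(np.float32)))
# leg bar
m=((P[...,2]>.03)&(P[...,2]<.046)&(im[...,2]>120)&(P[...,1]>.1)&(P[...,0]<.62))
q=P[m];print('leg',len(q),cv2.minAreaRect(q[:,:2].astype(np.float32)),q.mean(0))
a=cv2.resize(t['pixels'][120:210,140:240],(790,595) and (660,594),interpolation=cv2.INTER_CUBIC)
cv2.imwrite('pics/topc.png',a[:,:,::-1])
b=cv2.resize(s['pixels'][140:200,205:335],(800,369),interpolation=cv2.INTER_CUBIC)
cv2.imwrite('pics/sidec.png',b[:,:,::-1])
```

```text
top
yel [221.9 136.7] 87 med [0.7354 0.0981 0.0719] atz [0.7373 0.0987 0.07  ]
yel [171.3 145.4] 28 med [0.7044 0.2464 0.071 ] atz [0.7065 0.248  0.07  ]
yel [203.  184.4] 55 med [0.5892 0.1487 0.0717] atz [0.5908 0.1491 0.07  ]
top [336.1 178.6] 88 [ 0.6118 -0.2361  0.0944] [ 0.6116 -0.2366  0.0939] [0.028 0.028 0.015]
top [421.6 193.1] 14 [ 0.575  -0.4808  0.094 ] [ 0.5761 -0.4813  0.095 ] [0.012 0.006 0.017]
top [337.1 207.6] 91 [ 0.5273 -0.2375  0.0948] [ 0.5266 -0.2382  0.0936] [0.028 0.028 0.014]
top [338.1 237.7] 92 [ 0.4423 -0.2389  0.0943] [ 0.4428 -0.239   0.093 ] [0.025 0.028 0.014]
collar 243 [0.6686 0.178  0.0799] [0.162 0.154 0.008] ((0.6779481768608093, 0.16784390807151794), 0.09311523288488388)
side
yel [154.9  93.5] 143 med [0.4934 1.0667 0.0728] atz [0.4959 1.0783 0.07  ]
yel [ 84.6 129.5] 25 med [0.0975 0.7468 0.0927] atz [0.0973 0.7973 0.07  ]
yel [256.2 155.6] 17 med [0.7049 0.2438 0.0674] atz [0.7027 0.2392 0.07  ]
yel [280.9 172.5] 35 med [0.731  0.0886 0.0691] atz [0.732  0.0878 0.07  ]
yel [239.1 175. ] 24 med [0.5843 0.1387 0.0698] atz [0.585  0.1388 0.07  ]
top [296.5 229. ] 75 [ 0.6077 -0.239   0.0936] [ 0.6091 -0.2361  0.0922] [0.028 0.034 0.012]
top [271.5 237.4] 81 [ 0.5232 -0.2408  0.0943] [ 0.5252 -0.2381  0.0926] [0.03  0.03  0.013]
top [245.3 246.1] 81 [ 0.4392 -0.2421  0.0942] [ 0.4399 -0.2386  0.0945] [0.029 0.035 0.014]
top [334.3 291.6] 21 [ 0.5723 -0.4901  0.0949] [ 0.5731 -0.4891  0.0952] [0.009 0.009 0.017]
collar 262 [0.6542 1.0558 0.08  ] [0.478 1.911 0.008] ((0.6472160220146179, 1.058805227279663), 0.9630321860313416)
tray ((0.5285719633102417, -0.23825044929981232), (0.27864477038383484, 0.09233488887548447), 1.0175468921661377)
leg 432 ((0.450967013835907, 0.32781386375427246), (0.1340031921863556, 0.4254971444606781), 43.067657470703125) [0.55156488 0.26050707 0.03939637]
```

View pics/topc.png

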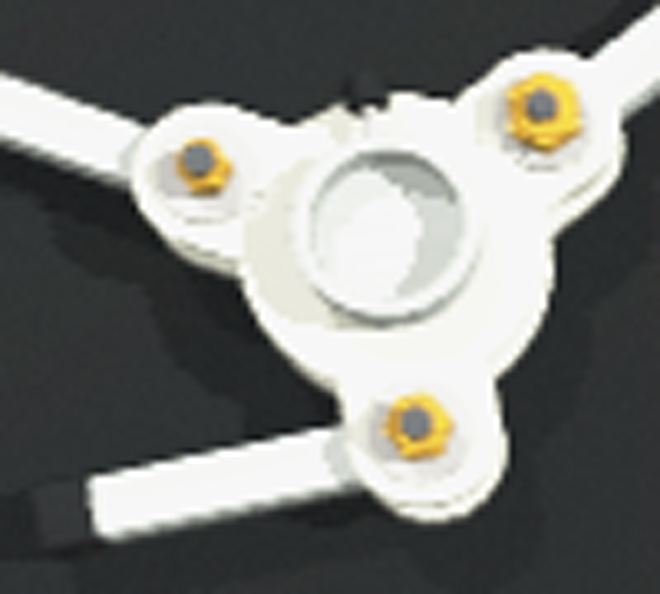

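```bash
cat >> h.py <<'E'
def down(psi): return (R.from_euler('z',psi)*R.from_euler('x',np.pi)).as_rotvec()
def best(p,psi):
    q0=telemetry.sense()['joint_positions'];c=[]
    for a in(psi,psi+np.pi):
        q=planner.inverse_kinematics(list(p),list(down(a)))
        if q is not None: c.append((np.abs(np.array(q)-q0).max(),a))
    return min(c)[1]
def yaw():
    x=R.from_rotvec(telemetry.sense()['orientation']).apply([1,0,0]); return np.arctan2(x[1],x[0])
E
python3 - <<'E'
from h import *
L=lambda t:{k:v for k,v in np.load(f'pics/{t}.npz').items()}
t=L('top0');s=L('side0')
def px(x,y,ox,oy,sc): return ox+(x+.5)/sc-.5, oy+(y+.5)/sc-.5
S=[at_z(t,*px(x,y,140,120,6.6),.077)[:2] for x,y in((416,424),(541,106),(199,160))]
print('studs',np.round(S,4))
# also gray-blob centroid within each
im=t['pixels'].astype(int)
C=np.mean(S,0);a=[np.arctan2(*(p-C)[::-1]) for p in S]
yc=np.angle(np.mean([np.exp(1j*(a[i]-[0,2*np.pi/3,4*np.pi/3][i])) for i in range(3)]))
print('C',C.round(4),'radii',[np.linalg.norm(p-C).round(4) for p in S],'ang',a,'out dir',yc, 'pivot fit',C+.09*np.array([np.cos(yc),np.sin(yc)]))
u=px(95,508,140,120,6.6);e=at_z(t,*u,.035)[:2]
P=C+.09*np.array([np.cos(yc),np.sin(yc)])
ph=np.arctan2(*(e-P)[::-1]);print('leg end',e,np.linalg.norm(e-P),'ang',ph,'theta',1.6-(yc%(2*np.pi)-ph))
np.savez('stand.npz',C=C,yc=yc%(2*np.pi),P=P,ph=ph)
E
```

```text
studs [[0.591  0.1495]
 [0.7382 0.0994]
 [0.7091 0.2514]]
C [0.6795 0.1667] radii [np.float64(0.0901), np.float64(0.0894), np.float64(0.0897)] ang [np.float64(-2.9489359010159113), np.float64(-0.8534083517756903), np.float64(1.2335393108584156)] out dir -2.950663412593405 pivot fit [0.5911077  0.14966238]
leg end [0.55704013 0.29803764] 0.15223605740169743 ang 1.7964886322804854 theta 0.06396673769430405
```

View pics/sidec.png

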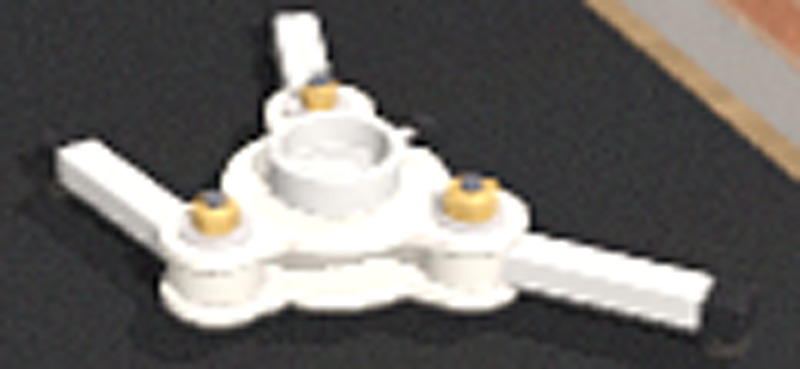

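The crops show the folding-leg stud at (416,424) in the top crop and (213,200) in the side crop. The leg angle is about 0.06 rad, and its nut looks mid-sized. Next I swing the leg.

```bash
cat > swing.py <<'E'
from h import *
z=np.load('stand.npz');P,ph,yc=z['P'],float(z['ph']),float(z['yc'])
rad=.125
def pose(phi,off,zz):
    u=np.array([np.cos(phi),np.sin(phi)]);n=np.array([u[1],-u[0]]) # clockwise side
    return list(P+rad*u+off*n)+[zz]
s=L=np.load('pics/side0.npz');d={k:s[k] for k in s.files}
print('side stud',at_z(d,205+213.5/6.154-.5,140+200.5/6.15-.5,.077))
a0=best(pose(ph,.048,.13),ph)
print('q',planner.inverse_kinematics(pose(yc-.05,.0285,.022),list(down(a0+yc-ph))))
eoat.gripper_to(0.0)
ctrl.goto(pose(ph,.048,.13),list(down(a0)))
print(ctrl.move_l(pose(ph,.048,.022),speed=.15,max_force=15))
n=7
tgt=yc-.06
for i in range(n+1):
    f=ph+(tgt-ph)*i/n
    r=ctrl.move_l(pose(f,.0285,.022),list(down(a0+f-ph)),speed=.12,max_force=25)
    if r: print('stop',i); break
t=telemetry.sense();print(t['clock'],t['contact_force'],t['joint_positions'])
f=f if r else tgt
ctrl.move_l(pose(f,.06,.022),speed=.15); ctrl.move_l(pose(f,.06,.16),speed=.25)
print(telemetry.sense()['clock'])
E
python3 swing.py
```

```text
side stud [0.58874293 0.14651293 0.077     ]
q [ 0.09047991  0.30250525  1.95062229  0.          0.88846512 -1.67124565]
False
6.675 [ 0.02040735 -0.9188359   0.48133032] [ 9.37270009e-02  3.04220713e-01  1.94811276e+00  2.43155883e-04
  8.89047650e-01 -1.60199968e+00]
7.7333
```

```bash
cat > pick.py <<'E'
from h import *
def pick(xy,zt=.058):
    x,y=xy
    a=best([x,y,.16],np.pi/2)          # tool x along world y -> closes along world x
    ctrl.goto([x,y,.16],list(down(a)))
    eoat.gripper_to(.06)
    ctrl.move_l([x,y,zt],speed=.12,max_force=15)
    eoat.gripper_to(.0)
    print('w',telemetry.sense()['gripper_width'],telemetry.sense()['grasp_force'])
    eoat.gripper_to(.06)
    b=a-np.pi/2 if abs(telemetry.sense()['joint_positions'][5]+np.pi/2)<abs(telemetry.sense()['joint_positions'][5]-np.pi/2) else a+np.pi/2
    ctrl.move_l([x,y,zt],list(down(b)),speed=.15)
    eoat.gripper_to(.0)
    t=telemetry.sense();print('w',t['gripper_width'],t['grasp_force'],t['joint_positions'][5],t['ee_pos'],t['clock'])
E
python3 - <<'E'
from pick import *
pick((.6112,-.2365))
d=snap('top','top1');snap('side','side1')
ctrl.move_l([.6112,-.2365,.16],speed=.15)
t=telemetry.sense();print(t['gripper_width'],t['grasp_force'],t['contact_force'],t['clock'],t['joint_positions'])
snap('side','side2')
a=cv2.resize(d['pixels'][110:230,120:270],(750,600),interpolation=cv2.INTER_CUBIC)
cv2.imwrite('pics/top1c.png',a[:,:,::-1])
E
```

```text
w 0.028894824306985586 59.04613317848998
w 0.02882858191553625 59.19271983890212 1.0207756290739731 [ 0.61127394 -0.23650869  0.05817827] 13.8917
0.028279534723614917 59.189768662909046 [-0.5446594   0.12559626 -2.81669693] 14.825 [-5.49941149e-01  4.21288987e-01  1.45365585e+00 -8.23449335e-07
  1.26871048e+00  1.02083932e+00]
```

View pics/top1c.png

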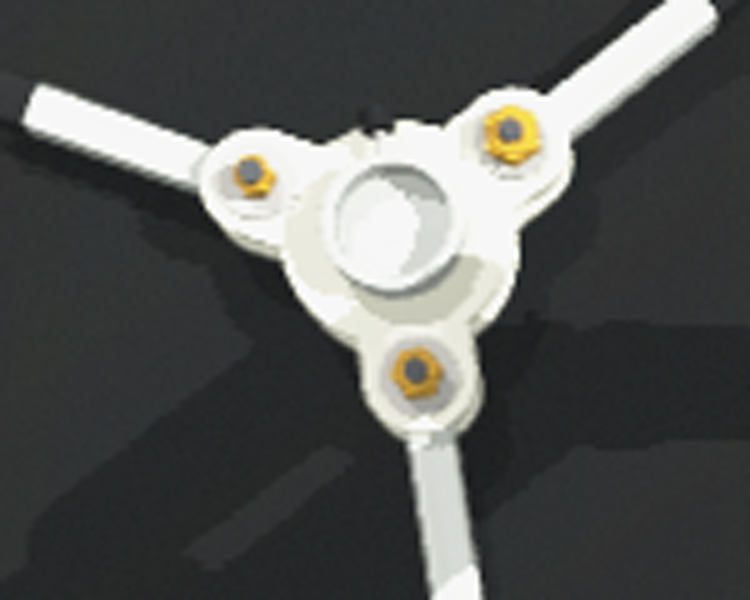

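```bash
cat > search.py <<'E'
from h import *
def center(c,zc,f=5):
    """socket round the stud: find its centre by guarded side pushes"""
    c=np.array(c,float)
    for ax in(0,1):
        e=[]
        for sg in(1,-1):
            t=c.copy();t[ax]+=sg*.009
            hit=ctrl.move_l([*t,zc],speed=.025,max_force=f)
            e.append(telemetry.sense()['ee_pos'][ax]);
            if not hit: print('no hit',ax,sg)
        print('ax',ax,np.round(e,4)); c[ax]=np.mean(e)
        ctrl.move_l([*c,zc],speed=.03)
    return c
def tryyaw(c,yaws,ztop,zfit,f=8):
    for a in yaws:
        ctrl.move_l([*c,ztop+.0025],list(down(a)),speed=.05)
        hit=ctrl.move_l([*c,zfit],speed=.03,max_force=f)
        z=telemetry.sense()['ee_pos'][2]
        print('yaw',round(float(np.degrees(a)),1),'z',round(z,4),hit,round(telemetry.sense()['clock'],1))
        if z<ztop-.005: return a
    return None
E
python3 - <<'E'
from search import *
d={k:v for k,v in np.load('pics/top1.npz').items()}
g=lambda x,y,z:at_z(d,120+(x+.5)/5-.5,110+(y+.5)/5-.5,z)[:2]
p,q=g(434,450,.04),g(454,570,.04);z=np.load('stand.npz')
P=z['P'];print('leg dir',np.arctan2(*(q-p)[::-1])%6.283,'from pivot',np.arctan2(*(q-P)[::-1])%6.283,'out',z['yc'],'stud',g(415.5,370,.077))
y0=yaw();print('yaw',y0)
ctrl.goto([*P,.17],list(down(y0)))
print(telemetry.sense()['joint_positions'],telemetry.sense()['clock'])
print(ctrl.move_l([*P,.1225],speed=.08,max_force=6),telemetry.sense()['ee_pos'],telemetry.sense()['contact_force'])
x=snap('side','side3')
E
```

```text
leg dir 3.344391263016068 from pivot 3.3499442089509 out 3.3325218945861814 stud [0.59168101 0.14924313]
yaw -1.9323357582952697e-05
[ 5.18287397e-02  3.15485829e-01  1.57129911e+00 -4.92231728e-04
  1.25468431e+00  1.62400187e+00] 16.3167
True [0.5894072  0.14937364 0.1197452 ] [ 0.80378808 -0.18416385  5.61769473]
```

Run:
```python
from search import *
P=np.load('stand.npz')['P']
ctrl.pause(.2)
t=telemetry.sense();print(t['ee_pos'],t['contact_force'],t['gripper_width'],t['orientation'],t['qd'].round(4),t['clock'])
x=np.load('pics/side3.npz')['pixels'][120:200,190:290]
cv2.imwrite('pics/side3c.png',cv2.resize(x,(750,600),interpolation=cv2.INTER_CUBIC)[:,:,::-1])
```

```text
[0.5894295  0.14936782 0.11977132] [-0.45668311  0.11750894  6.25059959] 0.028630220594909106 [ 3.14137419e+00 -5.45023918e-04 -6.80575423e-03] [-0.0008  0.0011  0.001   0.0006  0.0001  0.0007] 17.2
```

View pics/side3c.png

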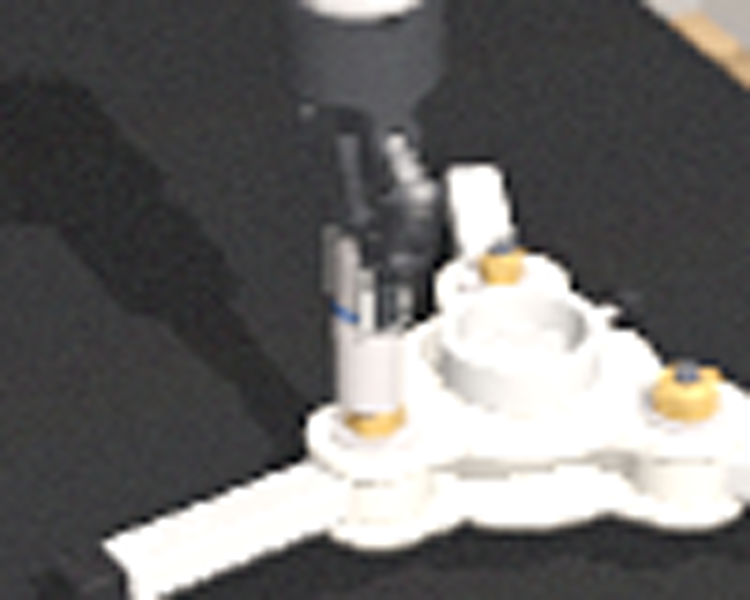

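The picture shows the small (blue) socket sitting on top of the yellow nut at about (372,415), not over it. The leg is out. Next I centre on the stud and try several yaws.

Run:
```python
from search import *
P=np.load('stand.npz')['P']
t=telemetry.sense()
ctrl.move_l([*t['ee_pos'][:2],.1225],speed=.03); print(telemetry.sense()['ee_pos'],telemetry.sense()['contact_force'])
c=center(telemetry.sense()['ee_pos'][:2],.1225)
print('c',c,telemetry.sense()['ee_pos'],telemetry.sense()['clock'])
np.save('c.npy',c)
```

```text
[0.58910355 0.14937621 0.12203415] [ 1.13277255  0.79496897 -2.58126287]
ax 0 [0.5961 0.587 ]
ax 1 [0.1546 0.1451]
c [0.59153842 0.14981373] [0.59117823 0.14998647 0.12210197] 19.7667
```

Run:
```python
from search import *
c=np.load('c.npy');y=yaw()
a=tryyaw(c,[y+np.radians(k) for k in(0,12,24,36,48)],.1205,.1045)
print(a,telemetry.sense()['joint_positions'][5],telemetry.sense()['clock'])
```

```text
yaw -0.0 z 0.1186 True 20.4
yaw 12.0 z 0.1187 True 21.0
yaw 24.0 z 0.1187 True 21.7
yaw 36.0 z 0.1187 True 22.4
yaw 48.0 z 0.1187 True 23.1
None 0.7885082530095238 23.0833
```

Run:
```python
from pick import *
c=np.load('c.npy')
ctrl.move_l([*c,.17],speed=.2)
p=[.6112,-.2365]
ctrl.goto([*p,.13],list(down(0)))
print(ctrl.move_l([*p,.0585],speed=.1,max_force=12),telemetry.sense()['ee_pos'],telemetry.sense()['clock'])
eoat.gripper_to(.06)
ctrl.move_l([*p,.15],speed=.2)
pick((.4422,-.2387))
t=telemetry.sense()
ctrl.move_l([*t['ee_pos'][:2],.16],speed=.15)
ctrl.goto([*c,.17],list(down(0)))
t=telemetry.sense();print(t['ee_pos'],t['gripper_width'],t['contact_force'],t['clock'],t['joint_positions'])
d=snap('side','side4')
a=cv2.resize(d['pixels'][90:300,180:340],(457,600),interpolation=cv2.INTER_CUBIC)
cv2.imwrite('pics/side4c.png',a[:,:,::-1])
```

```text
True [ 0.60979194 -0.23537765  0.05816525] 25.6333
w 0.028551985267537636 59.418813644788315
w 0.028701725428062548 59.2219529079739 0.8392560879331513 [ 0.44237328 -0.2389319   0.05831173] 32.025
[0.59157715 0.14861225 0.1697458 ] 0.028732925393456104 [ 0.19549277 -0.85108028 -2.69851389] 34.4 [ 5.20382840e-02  3.16150921e-01  1.57081945e+00 -5.26798590e-04
  1.25508375e+00  1.62417130e+00]
```

View pics/side4c.png

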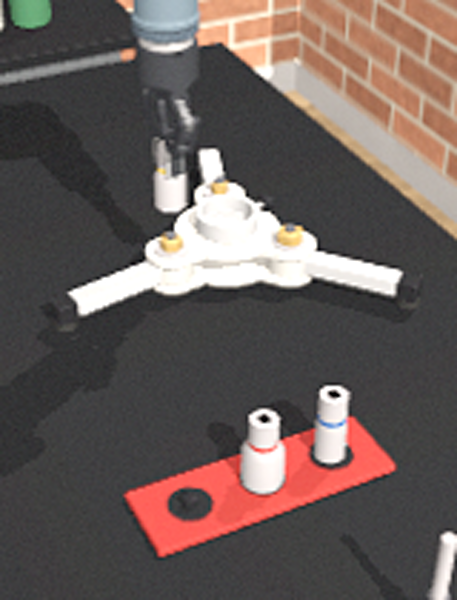

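The picture shows the small socket upright on its post at (331,425). The medium (yellow) socket is in the hand above the nut.

Run:
```python
from search import *
c=np.load('c.npy');y=yaw()
a=tryyaw(c,[y+np.radians(k) for k in(0,10,20,30,40,50)],.1205,.106)
t=telemetry.sense();print(a,t['ee_pos'],t['contact_force'],t['torque'],t['clock'])
```

```text
yaw -0.1 z 0.1174 True 35.9
yaw 9.9 z 0.1167 True 36.6
yaw 19.9 z 0.1058 False 37.6
0.3474176969706963 [0.59143278 0.14963642 0.10576715] [ 0.79040073 -1.218871   -3.61075104] [-0.28952368 -0.17255592  0.07220194] 37.6
```

Run:
```python
from search import *
c=np.load('c.npy')
h=ctrl.move_l([*c,.1025],speed=.02,max_force=8); ctrl.pause(.3)
t=telemetry.sense();print(h,t['ee_pos'],t['contact_force'],t['torque'],t['gripper_width'],t['grasp_force'],t['clock'])
d=snap('side','side5');e=snap('top','top5')
a=[cv2.resize(v['pixels'][r:r+80,q:q+66],(396,480),interpolation=cv2.INTER_CUBIC) for v,r,q in((d,120,200),(e,150,170))]
cv2.imwrite('pics/end.png',np.hstack(a)[:,:,::-1])
```

```text
True [0.59185246 0.14962125 0.10434641] [-1.52114984 -2.0247103   5.56968869] [ 0.04487385  0.13234927 -0.08521925] 0.02851808288834755 60.51376169657907 38.1083
```

View pics/end.png

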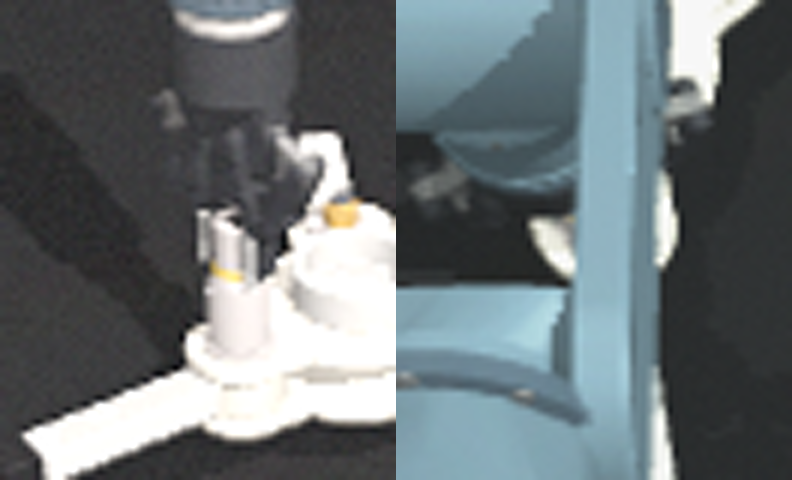

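The side view shows the medium socket fully down on the washer at about (240,340), no yellow of the nut visible, still gripped, with the leg out. Its height of 0.1043 m matches fully seated.

```bash
python3 -c "
from h import *
print(ticket.hand_in())"
```

```text
the job is handed in; nothing more can be done
None
```

The leg is out at its stop; the small socket did not fit the pivot nut and is back on its tray post; the medium (27 mm) socket is fully down over the nut and still gripped, and the job is handed in at about 38 s.

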